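# Open the sticky kumquat jar in its caddy bay and hold the cap over it

### The arm

A 7-joint arm with a two-finger parallel gripper is mounted at the origin on the work surface. World frame = base frame: x ahead of the robot, y to its left, z up, the work surface at z = 0. Lengths are in m, angles in rad, forces in N, time in s.
With the tool pointing down it reaches from about 0.4 to 0.85 m from the base axis. Payload 10.4 kg.
Tool frame: the origin (TCP) lies at the very end of the fingers, on their centre line; the grasp point (between the pads) lies 19 mm behind it (bot.hold_point_z is the distance from the TCP to the grasp point, in m); z points along the fingers, y is the line along which they close (so a half turn about z gives the same grasp; the last joint's range is limited). The gripper opens to 87 mm and grips with 3 to 60 N. Pads are 19 mm wide; open, the fingers measure 117 mm over their backs; the gripper's body (75 mm by 190 mm) begins 51 mm behind the grasp point.
Start: joints at [1.204, 0.332, -0.065, 1.46, 0.022, 1.35, -0.088], TCP at [0.211, -0.588, 0.223] pointing down, gripper open.
Joint ranges: [-2.6, 2.6], [-0.5, 2.12], [-1.47, 1.34], [0.16, 2.42], [-1.27, 4.41], [0.06, 2.06], [-2.6, 2.6]. Speed limits (rad/s): [2.22, 2.22, 2.79, 2.79, 3.14, 3.14, 3.14].

### API

Orientations are given as a rotation vector (axis times angle).
In Python, from bench import bot gives the robot as it stands.
- The arm moves only by the tool jog_arm, never from a script. Its argument "steps" is a list of rows, each a list of 2 entries, a list of its own where there are three numbers: the shift along the world's x, y, z scaled (see below), then the turn, a rotation vector about the world's x, y, z scaled (see below). In form: [[[dx, dy, dz], [ax, ay, az]], ...]. A call has 1 to 20 rows; each row shifts and turns the commanded pose from where the row before left it; what a row does not reach is not made up. The controller multiplies each number of a shift by 0.06 m and each number of a turn by 6 degrees. A row lasts 1/8 s, in which the tool goes at most 62.5 mm and 10.7 degrees, less where a joint would pass 70% of its speed; a pose out of reach is approached as far as the arm can. A call with a number of a shift or a turn outside -1 to 1 is refused whole. A call with a gripper value outside its range is refused whole. "claw" is the opening, from 0 (shut) to 1 (fully open), set as the call begins (left out, the last holds). The fingers move at their own pace and stop on an object; "squeeze" is the grip in N (left out, the last holds). Time passes only in rows, so rows that do not move let the fingers close. It gives the time, the measured TCP pose, the force, the opening and the grip force at its end, in the units of the state.
- bot.observe(): the state, without advancing time (a new reading comes with each control period).
- bot.read_camera(name): name is "scene" or "top" or "wrist"; returns a dict with "image" (480x640x3 uint8, red, green, blue), "mtx" (3x3 intrinsics, pixels), "R" (3x3) and "t" (3): a world point X has camera coordinates R X + t. Camera axes: x right, y down, z forward; pixel columns grow to the right and rows downward; lengths in m; the calibration is good to about 2 mm. The wrist camera is an equidistant fisheye: a pixel r from the principal point sees the ray r / f radians off the axis. A picture is of the moment at which its call begins. There is no depth.
- bot.finish_job(): hands the job in; it is judged then, once.
The state is a dict: "time": time; "qpos": joint angles; "qvel": joint speeds; "tau": joint torques, N m; "tcp_pos": TCP position; "eef_rot": TCP orientation; "wrist_force": force on the tool from outside, world axes, zero at the start; "moment": the same for the moment, N m; "width": opening from 0.0 (shut) to 1.0 (fully open); "gripper_force": force on a finger pad.
Only numpy, scipy, OpenCV 4.12 (cv2) and the standard library are available. Lean on these libraries where they do the work, as an engineer would, in place of code of your own. Each camera call takes 0.05 s, during which the arm holds its last target. There are 200 camera calls.

### The job

Lower the square glass jar of candied kumquats into the empty square bay of the steel caddy, which keeps it from turning; do not drop it. With the jar standing in there, twist its sticky gold cap anticlockwise only until the threads let go, then raise it straight off and finish still gripping it, level and just above the open mouth, so that sugar crumbs fall back into the jar. Leave the cups, the tumbler and the filter cartridge where they stand.

Things in the scene. Friction and masses are not known exactly. Their poses are not given: they have to be found in the camera images.
- jar: Clear glass jar of orange candied kumquats, about 0.45 kg. Square body 62 x 62 mm, 80 mm high, a shoulder up to 86 mm, then a round neck up to the rim at 106 mm. Origin: centre of its underside, z up, x and y square to its sides. It starts upright on the ledge at any yaw, cap closed. Standing free it would spin along with the cap; in the bay it turns only a few degrees.
- cap: Gold metal lug cap, 60 mm across, 18 mm high. Origin: centre of its lower edge, z up. Closed, its lower edge is 92 mm and its top 110 mm above the jar's underside; keep fingertips above the shoulder (86 mm). Dried syrup makes it stiff: about 0.7 to 0.9 N m turns it, all the way until the threads let go; it stays where it is left and carries the jar's weight when closed.
- cap_edge (a point): Point on the cap's skirt, 30 mm from its axis along the cap's own x, 9 mm above its lower edge. Closed, it stands 50 degrees clockwise (seen from above) of the jar's x axis, so the cap's turn on the jar can be read from it.
- jar_mouth (a point): Centre of the jar's rim, 106 mm above its underside; axes as the jar. Three thread ridges on the neck hold the cap: it unscrews anticlockwise seen from above, can rise 2.4 mm meanwhile (or be turned at constant height), is free after 50 degrees on the jar and lifts straight off; past 105 degrees its lugs catch under the next ridges.
- caddy: Stainless caddy screwed to the ledge: an empty square bay and, on its own -y side, a 50 mm wide compartment of sugar sachets (tops 60 mm high). Origin on the ledge under the middle of the bay, axes square to the bay. Bay: 66 x 66 mm inside, floor 3 mm above the ledge, 2 mm walls straight up to 34 mm, then a lip flared about 5 mm outward up to 39 mm.
- bay (a point): Middle of the floor of the square bay, 3 mm above the ledge; axes as the caddy. The jar may stand in the bay in any of its four square positions.
- cup_a: Stainless steel cup, 74 mm across the rim, 80 mm high; origin: centre of its underside. Leave it alone.
- cup_b: The other stainless steel cup, same size, on the right near the saucer; origin: centre of its underside. Leave it alone.
- tumbler: Small clear glass tumbler with a ribbed base, 70 mm across the rim, 85 mm high; origin: centre of its underside. Leave it alone.
- cartridge: Spare blue filter cartridge standing upright beyond the work, 58 mm across, 100 mm high; origin: centre of its underside. Leave it alone.
- jug: White purifier jug with a hinged lid, 112 x 260 mm over spout and handle, about 245 mm high, full and not to be moved, well to the right; origin: centre of its underside. Keep clear of it.
There are look-alikes about, which are no part of the job. Of the things like the cap, leave any that is black or blue; of the rest the smaller one is meant.

How it is judged:
On the way, in this order (a step that is already met when the one before it is completed fails the run):
1. The jar stands down in the square bay with its cap still closed (z of jar in the frame of bay below 0.003 m and horizontal distance between jar and bay below 0.006 m and angle between jar's own z axis and vertical below 0.08 rad and y of cap_edge in the frame of jar below -0.0135 m and z of cap in the frame of jar below 0.0935 m), for 0.2 s.
2. The cap is turned off its threads on the jar, the jar standing in the bay (z of jar in the frame of bay below 0.004 m and horizontal distance between jar and bay below 0.006 m and angle between jar's own z axis and vertical below 0.08 rad and y of cap_edge in the frame of jar above -0.002 m and horizontal distance between cap and jar below 0.006 m), for 0.1 s.
At the end, for the whole second after the job is handed in: The jar rests upright on the floor of the square bay (within 6 mm of its middle). The fingers alone hold the cap, still and level within 11 degrees, its lower edge 4 to 60 mm above the rim, its axis within 18 mm of the mouth's, clear of jar and caddy (z of jar in the frame of bay below 0.003 m and horizontal distance between jar and bay below 0.006 m and angle between jar's own z axis and vertical below 0.08 rad and linear speed of jar below 0.02 m/s and contact force between cap and the fingers above 1 N and contact force between cap and jar below 0.05 N and contact force between cap and caddy below 0.05 N and contact force between the arm and jar below 0.5 N and z of cap in the frame of jar_mouth between 0.004 and 0.06 m and horizontal distance between cap and jar_mouth below 0.018 m and angle between cap's own z axis and vertical below 0.2 rad and linear speed of cap below 0.03 m/s); the arm keeps its last pose, push and grip.
It fails at once if The jar is dropped (falls free by more than about 10 mm) (linear speed of jar above 0.45 m/s and contact force between the fingers and cap below 0.1 N and contact force between each of the arm, the fingers and jar below 0.1 N).
It fails at once if The cap is twisted on past the point where the threads let go, more than 105 degrees round on the jar (y of cap_edge in the frame of jar above 0.0246 m and horizontal distance between cap and jar below 0.006 m and z of cap in the frame of jar below 0.106 m).
It fails at once if A cup, the tumbler or the cartridge is shifted by more than 25 mm or tipped (distance of any of cup_a, cup_b, tumbler, cartridge from where it was at the start of the episode above 0.025 m or angle between any of cup_a, cup_b, tumbler, cartridge's own z axis and vertical above 0.4 rad).
It also fails if it takes over 45 s, if anything falls off the work surface, if the arm or the gripper's body presses on something with over 40 N, if the wrist force passes 120 N, or if a joint passes its speed limit or range.

## Working session

There is one attempt and no reset: what is moved stays moved. The work goes in short steps, Python scripts to look and compute and a tool call to move; the robot and the scene stay as the last step left them, time stands still between calls to the robot, and variables do not carry over. Pictures are saved under pics/ and viewed, at most 10 in all, crops included, and the job is handed in when it is done.

Besides the shell and the picture viewer there is one more tool, called after "Request:" as name([rows], argument=value, ...), one row to a line, values as JSON. jog_arm: Moves the arm, as the interface text tells. Shifts and turns lie within -1 to 1; 1 stands for 0.06 m of shift or 6 degrees of turn. Its arguments: {"type":"object","properties":{"steps":{"type":"array","items":{"type":"array"}},"claw":{"type":"number"},"squeeze":{"type":"number"}},"required":["steps"]}

```bash
mkdir -p pics; ls; cat > h.py <<'E'
import numpy as np, cv2
from bench import bot
def cam(n,name=None):
    c=bot.read_camera(n)
    if name: cv2.imwrite(f'pics/{name}.png',c['image'][:,:,::-1])
    return c
def ray(c,u,v,fish=False):
    K=c['mtx'];x=(u-K[0,2])/K[0,0];y=(v-K[1,2])/K[1,1]
    if fish:
        r=np.hypot(x,y);s=np.sin(r)/r if r>1e-9 else 1.;d=np.array([x*s,y*s,np.cos(r)])
    else: d=np.array([x,y,1.])
    R=np.array(c['R']);return -R.T@np.array(c['t']),R.T@d
def onz(c,u,v,z,fish=False):
    o,d=ray(c,u,v,fish);return o+d*(z-o[2])/d[2]
def proj(c,X,fish=False):
    p=np.array(c['R'])@np.array(X)+np.array(c['t']);K=c['mtx']
    if fish:
        r=np.hypot(p[0],p[1]);th=np.arctan2(r,p[2]);k=th/max(r,1e-9);q=p[:2]*k
    else:q=p[:2]/p[2]
    return np.array([K[0,0]*q[0]+K[0,2],K[1,1]*q[1]+K[1,2]])
E
python3 - <<'E'
from h import *
t=cam('top','top0');s=cam('scene','scene0');w=cam('wrist','wrist0')
np.save('c0.npy',dict(t=t,s=s,w=w),allow_pickle=True)
print(bot.observe())
for c in (t,s,w): print(c['mtx'].tolist(),(-np.array(c['R']).T@c['t']).round(3))
E
```

```text
pics
{'time': 0.15, 'qpos': array([ 1.20440098,  0.33271317, -0.06470157,  1.46072075,  0.021563  ,
        1.34985751, -0.08846903]), 'qvel': array([-1.20296441e-03, -1.62605529e-03, -1.07245071e-03, -2.04052835e-03,
       -3.82048457e-04, -3.13805908e-04, -3.22018940e-05]), 'tau': array([ 5.95757465e-04, -6.23632622e+01,  2.47053104e-02, -3.90140462e+01,
       -6.11383282e-02,  3.72480706e-02,  7.98177166e-05]), 'tcp_pos': array([ 0.21058834, -0.58816917,  0.22195834]), 'eef_rot': array([-3.09430489e+00, -5.37270327e-01,  2.76417704e-04]), 'wrist_force': array([-0.74923333,  0.16193948, -0.38472215]), 'moment': array([-0.00207771,  0.00200554, -0.0158593 ]), 'gripper_force': 0.0, 'width': 1.0045741688534295}
[[435.2221879080062, 0.0, 323.1637836756821], [0.0, 435.2221879080062, 246.44805926986157], [0.0, 0.0, 1.0]] [ 0.414 -0.131  0.917]
[[611.4928081316673, 0.0, 323.58265357974955], [0.0, 611.4928081316673, 232.8244419840436], [0.0, 0.0, 1.0]] [ 1.5   -0.783  1.01 ]
[[371.64829954431775, 0.0, 318.4271054796962], [0.0, 371.64829954431775, 237.73307724426652], [0.0, 0.0, 1.0]] [ 0.279 -0.563  0.384]
```

View pics/top0.png

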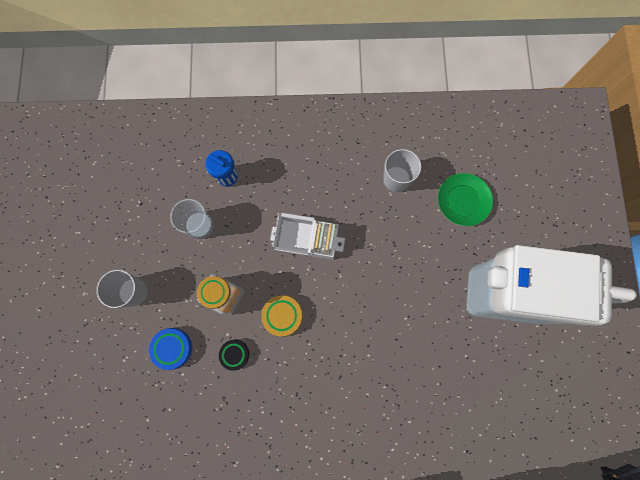

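View pics/scene0.png

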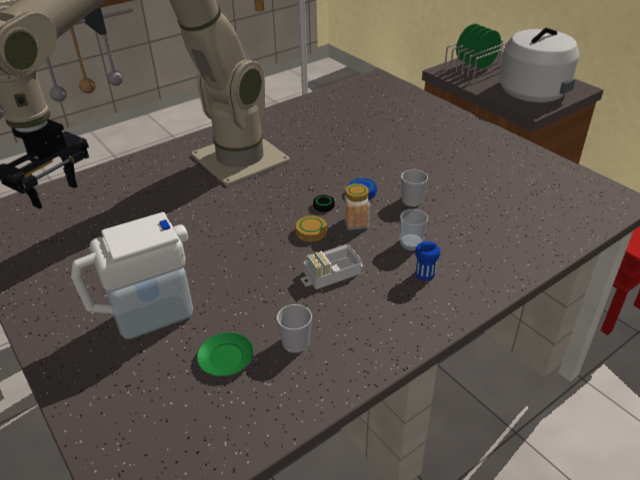

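The top view shows the capped jar (gold cap) at about (213,292) and the caddy bay at about (296,232), with sachets on its right (322,237). The larger gold lid at (282,316), the blue and black caps, the cups, the tumbler (190,218) and the cartridge (222,168) must all stay put. The jug is at right, between the arm and the work.

```bash
python3 - <<'E'
from h import *
d=np.load('c0.npy',allow_pickle=True).item();t=d['t'];im=t['image']
hsv=cv2.cvtColor(im,cv2.COLOR_RGB2HSV)
m=cv2.inRange(hsv,(15,120,110),(95,255,255))
n,l,st,ce=cv2.connectedComponentsWithStats(m)
for i in range(1,n):
    if st[i,4]>150: print(st[i],ce[i].round(1),onz(t,*ce[i],.11).round(4))
# caddy corners by hand-read pixels at lip height
for p in [(276,214),(342,223),(336,258),(272,250)]: print(p,onz(t,*p,.039).round(4))
for n,p in dict(cupa=(116,288),tum=(190,217),cart=(220,164),cupb=(403,166)).items(): print(n,onz(t,*p,.085).round(3))
cv2.imwrite('pics/crop1.png',cv2.resize(im[200:320,180:350,::-1],None,fx=4.6,fy=4.6,interpolation=cv2.INTER_CUBIC))
E
```

```text
[ 563   25   77  137 3813] [616.5  73.5] [ 0.9125 -0.7449  0.11  ]
[ 441  173   52   53 2079] [466.9 198.8] [ 0.6548 -0.4151  0.11  ]
[197 276  32  33 806] [212.6 291.8] [0.4892 0.0714 0.11  ]
[ 261  295   41   42 1313] [281.4 315.5] [ 0.4424 -0.0554  0.11  ]
[154 333  30  32 205] [168.6 348.7] [0.3886 0.1488 0.11  ]
(276, 214) [ 0.6542 -0.0395  0.039 ]
(342, 223) [ 0.6311 -0.1763  0.039 ]
(336, 258) [ 0.5579 -0.1614  0.039 ]
(272, 250) [ 0.5781 -0.0308  0.039 ]
cupa [0.504 0.263 0.085]
tum [0.64  0.125 0.085]
cart [0.749 0.068 0.085]
cupb [ 0.735 -0.301  0.085]
```

View pics/crop1.png

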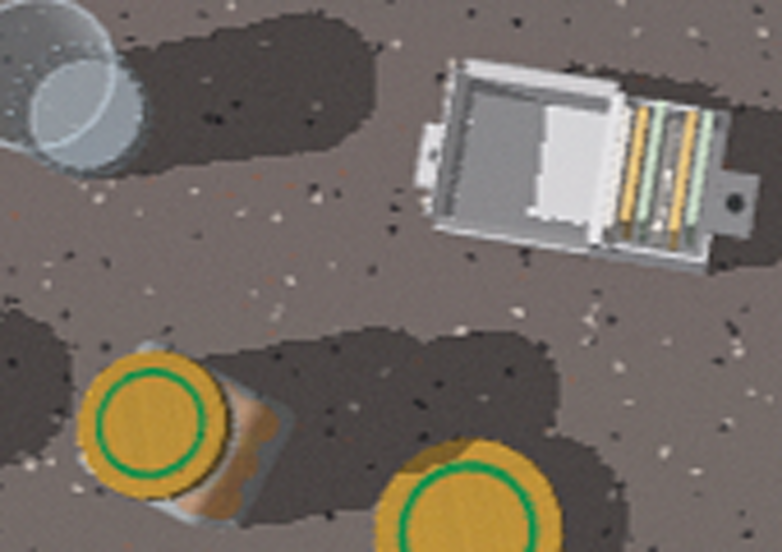

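Request:
jog_arm([
  [[0,0,1],[0,0,0]],
  [[0,0,1],[0,0,0]],
  [[0,0,1],[0,0,0]],
  [[0.3,0.9,0],[0,0,0]],
  [[0.35,0.9,0],[0,0,0]],
  [[0.35,0.9,0],[0,0,0]],
  [[0.4,0.9,0],[0,0,0]],
  [[0.4,0.9,0],[0,0,0]],
  [[0.4,0.9,0],[0,0,0]],
  [[0.4,0.9,0],[0,0,0]],
  [[0.4,0.9,0],[0,0,0]],
  [[0.4,0.9,0],[0,0,0]],
  [[0.4,0.9,-0.4],[0,0,0]],
  [[0.4,0.9,-0.8],[0,0,0]],
  [[0.4,0.9,-0.8],[0,0,0]],
  [[0,0,0],[0,0,0]],
], claw=1, squeeze=60)

```text
time: 2.15
tcp_pos: [0.4765, 0.0427, 0.2974]
eef_rot: [-3.091, -0.547, 0.007]
wrist_force: [0.1, -0.7, 0.0]
width: 1.003
gripper_force: 0.0
```

```bash
python3 - <<'E'
from h import *
from scipy.spatial.transform import Rotation as Ro
o=bot.observe();print(o['time'],o['qpos'].round(3),o['tcp_pos'],o['wrist_force'])
R=Ro.from_rotvec(o['eef_rot']).as_matrix();print(R.round(3),bot.hold_point_z)
w=cam('wrist','w1');np.save('c1.npy',dict(w=w),allow_pickle=True);print((-np.array(w['R']).T@w['t']).round(3))
E
```

```text
2.15 [ 0.602  0.021 -0.784  1.673  0.012  1.458 -1.404] [0.47645261 0.04271967 0.2974066 ] [ 0.06641814 -0.69019002  0.04729491]
[[ 0.939  0.343 -0.005]
 [ 0.343 -0.939  0.002]
 [-0.004 -0.003 -1.   ]] 0.0187
[0.546 0.068 0.459]
```

View pics/w1.png

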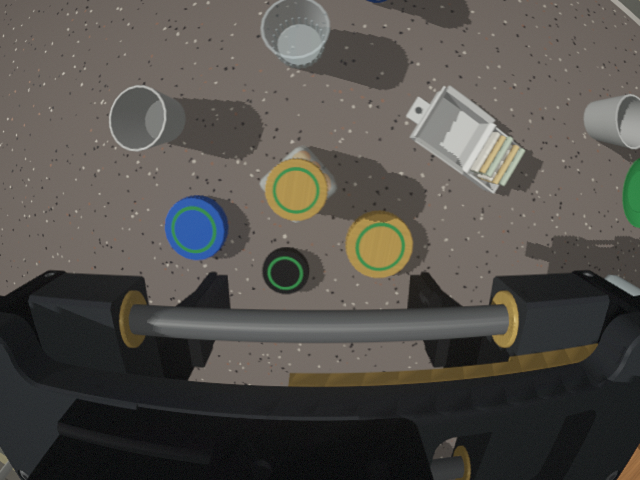

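The wrist view shows the jar's cap at (297,190) with the jar's corners showing behind it at (262,185), (303,150) and (333,185). The bay is at about (453,122), and the gripper covers the lower half of the picture.

```bash
python3 - <<'E'
from h import *
w=np.load('c1.npy',allow_pickle=True).item()['w'];t=np.load('c0.npy',allow_pickle=True).item()['t']
for c,f,nm in((w,True,'w'),(t,False,'t')):
    hsv=cv2.cvtColor(c['image'],cv2.COLOR_RGB2HSV)
    g=cv2.inRange(hsv,(40,130,60),(80,255,255))
    n,l,st,ce=cv2.connectedComponentsWithStats(g)
    for i in range(1,n):
        if 60<st[i,4]<1200:
            pts=np.argwhere(l==i)[:,::-1].astype(np.float32);P=np.array([onz(c,*p,.11,f)[:2] for p in pts])
            mid=(P.max(0)+P.min(0))/2
            print(nm,st[i],ce[i].round(1),'ring@.11',P.mean(0).round(4),(P.max(0)-P.min(0)).round(4))
im=w['image']
a=cv2.resize(im[70:210,390:540,::-1],None,fx=4,fy=4,interpolation=cv2.INTER_CUBIC)
b=cv2.resize(im[130:270,245:295+40,::-1],None,fx=4,fy=4,interpolation=cv2.INTER_CUBIC)
cv2.imwrite('pics/crop2.png',np.hstack([a,b[:560]])[:, :800]); print(a.shape,b.shape)
E
```

```text
w [623 159  17  69 885] [632.4 194.6] ring@.11 [ 0.6415 -0.3153] [0.0782 0.0609]
w [172 207  44  46 351] [194.1 228.6] ring@.11 [0.4191 0.1564] [0.048  0.0478]
w [357 224  47  46 195] [380.7 244.8] ring@.11 [ 0.4678 -0.0255] [0.0477 0.0474]
w [268 257  35  33 281] [284.7 272.8] ring@.11 [0.4071 0.0545] [0.0355 0.0359]
t [201 280  24  24 112] [212.5 291.9] ring@.11 [0.489  0.0716] [0.0428 0.0427]
t [266 300  31  31 187] [281.3 315. ] ring@.11 [ 0.4432 -0.0553] [0.0547 0.0551]
t [154 334  30  31 152] [168.6 348.8] ring@.11 [0.3885 0.1488] [0.053  0.0526]
t [221 344  24  23 147] [233.  354.8] ring@.11 [0.3748 0.0324] [0.0389 0.0414]
(560, 600, 3) (560, 360, 3)
```

View pics/crop2.png

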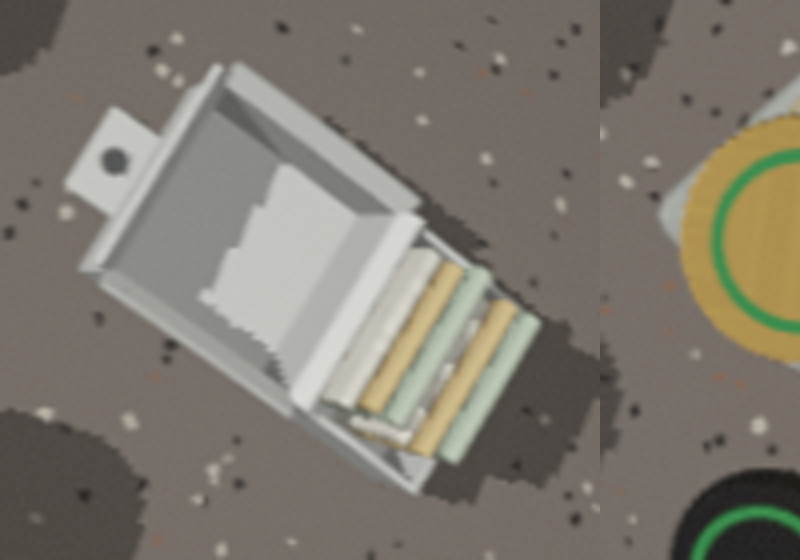

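The caddy crop shows four straight flared lips. The left one runs from (222,67) to (82,268), the top from (238,64) to (422,203), the right from (425,222) to (303,408), and the bottom from (100,283) to (290,417).

```bash
python3 - <<'E'
from h import *
w=np.load('c1.npy',allow_pickle=True).item()['w'];t=np.load('c0.npy',allow_pickle=True).item()['t']
L=dict(left=((222,67),(82,268)),top=((238,64),(422,203)),right=((425,222),(303,408)),bot=((100,283),(290,417)))
for k,v in L.items():
    P=[onz(w,390+p[0]/4,70+p[1]/4,.039,True)[:2] for p in v]
    d=P[1]-P[0];print(k,((P[0]+P[1])/2).round(4),'len',np.linalg.norm(d).round(4),'ang',(np.degrees(np.arctan2(d[1],d[0]))%90).round(1))
hsv=cv2.cvtColor(w['image'],cv2.COLOR_RGB2HSV)
g=cv2.inRange(hsv,(15,120,90),(85,255,255))
n,l,st,ce=cv2.connectedComponentsWithStats(g)
for i in range(1,n):
    if st[i,4]>800:
        c,_=cv2.findContours((l==i).astype(np.uint8),0,1)[:2];P=np.array([onz(w,*p[0],.11,True)[:2] for p in max(c,key=len)])
        print(st[i],ce[i].round(1),[np.round(x,4) for x in cv2.minEnclosingCircle(P.astype(np.float32))],onz(w,*ce[i],.11,True).round(4))
a=cv2.resize(w['image'][135:235,245:350,::-1],(525,500),interpolation=cv2.INTER_CUBIC)
b=cv2.resize(t['image'][265:325,190:245,::-1],(275,300),interpolation=cv2.INTER_CUBIC)
b=np.vstack([b,np.zeros((200,275,3),np.uint8)]);cv2.imwrite('pics/crop3.png',np.hstack([a,b]))
E
```

```text
left [ 0.6189 -0.038 ] len 0.0744 ang 76.1
top [ 0.6515 -0.0861] len 0.0711 ang 79.4
right [ 0.6058 -0.1162] len 0.0704 ang 76.9
bot [ 0.5741 -0.0705] len 0.0711 ang 79.0
[ 266  159   61   61 2589] [296.2 189.2] [array([0.4909, 0.0716]), np.float64(0.03)] [0.4912 0.0714 0.11  ]
[623 160  17  68 896] [632.3 194.6] [array([ 0.6474, -0.327 ]), np.float64(0.0444)] [ 0.6415 -0.3145  0.11  ]
[ 346  211   67   67 3102] [378.7 243.6] [array([ 0.4677, -0.024 ]), np.float64(0.0351)] [ 0.4684 -0.0228  0.11  ]
[ 289  350  279   36 3191] [422.8 373.3] [array([ 0.3399, -0.1689]), np.float64(0.1872)] [ 0.3399 -0.1376  0.11  ]
```

View pics/crop3.png

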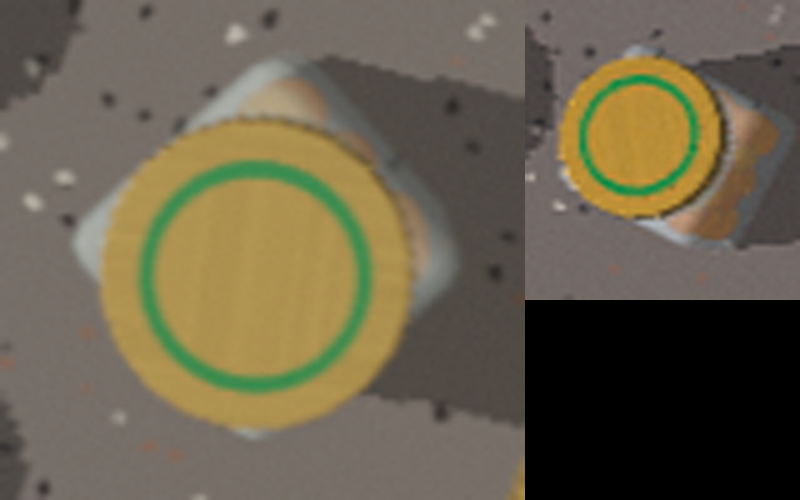

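In the wrist part of the crop the jar's shoulder corners show at left (75,240), top (285,60), right (458,255) and bottom (255,437). In the top view its base edge runs from (270,115) to (210,245).

```bash
python3 - <<'E'
from h import *
w=np.load('c1.npy',allow_pickle=True).item()['w'];t=np.load('c0.npy',allow_pickle=True).item()['t']
C=[(75,240),(285,60),(458,255),(255,437)]
for z in (.08,.0):
    P=np.array([onz(w,245+u/5,135+v/5,z,True)[:2] for u,v in C]);print(z,P.round(4).tolist(),'mid',((P[0]+P[2])/2).round(4),((P[1]+P[3])/2).round(4))
    for a,b in((0,1),(1,2),(2,3),(3,0)):
        d=P[b]-P[a];print(np.linalg.norm(d).round(4),(np.degrees(np.arctan2(d[1],d[0]))%90).round(1))
    for a,b in((0,2),(1,3)):
        d=P[b]-P[a];print('diag',np.linalg.norm(d).round(4),((np.degrees(np.arctan2(d[1],d[0]))+45)%90).round(1))
a,b=[onz(t,190+u/5,265+v/5,0)[:2] for u,v in((270,115),(210,245))];d=b-a;print(np.linalg.norm(d),(np.degrees(np.arctan2(d[1],d[0]))%90))
E
```

```text
0.08 [[0.48, 0.1093], [0.5295, 0.0807], [0.5039, 0.0338], [0.4532, 0.0602]] mid [0.492  0.0715] [0.4913 0.0705]
0.0571 60.0
0.0534 61.4
0.0572 62.5
0.0559 61.3
diag 0.0792 62.5
diag 0.0789 60.1
0.0 [[0.4662, 0.118], [0.526, 0.0834], [0.4951, 0.0266], [0.4337, 0.0586]] mid [0.4806 0.0723] [0.4799 0.071 ]
0.0691 60.0
0.0647 61.4
0.0692 62.5
0.0677 61.3
diag 0.0959 62.5
diag 0.0956 60.1
0.058909350863738025 65.2891741072655
```

Request:
jog_arm([
  [[0.225,0.48,0],[0,0,0]],
  [[0,0,-0.9],[0,0,0]],
  [[0,0,-0.9],[0,0,0]],
  [[0,0,-0.7],[0,0,0]],
  [[0,0,-0.5],[0,0,0]],
  [[0,0,-0.2],[0,0,0]],
  [[0,0,0],[0,0,0]],
], claw=1)

```text
time: 3.08
tcp_pos: [0.4914, 0.0673, 0.1087]
eef_rot: [3.095, 0.536, 0.0]
wrist_force: [-0.4, 0.4, 0.1]
width: 1.001
gripper_force: 0.0
```

Request:
jog_arm([
  [[-0.02,0.07,-0.15],[0,0,0]],
  [[0,0,-0.15],[0,0,0]],
  [[0,0,0],[0,0,0]],
])

```text
time: 3.45
tcp_pos: [0.4895, 0.0721, 0.0898]
eef_rot: [3.095, 0.538, -0.001]
wrist_force: [-0.8, 0.6, -1.2]
width: 1.002
gripper_force: 0.0
```

```bash
python3 - <<'E'
from h import *
o=bot.observe();print(o['tcp_pos'],o['wrist_force'],o['qpos'].round(2));s=cam('scene')
cv2.imwrite('pics/s2.png',cv2.resize(s['image'][150:270,290:430,::-1],None,fx=5,fy=5,interpolation=cv2.INTER_CUBIC))
E
```

```text
[0.48954497 0.07211283 0.0897652 ] [-0.78744977  0.5862832  -1.15173023] [ 0.49  0.26 -0.8   1.92  0.22  1.05 -1.64]
```

View pics/s2.png

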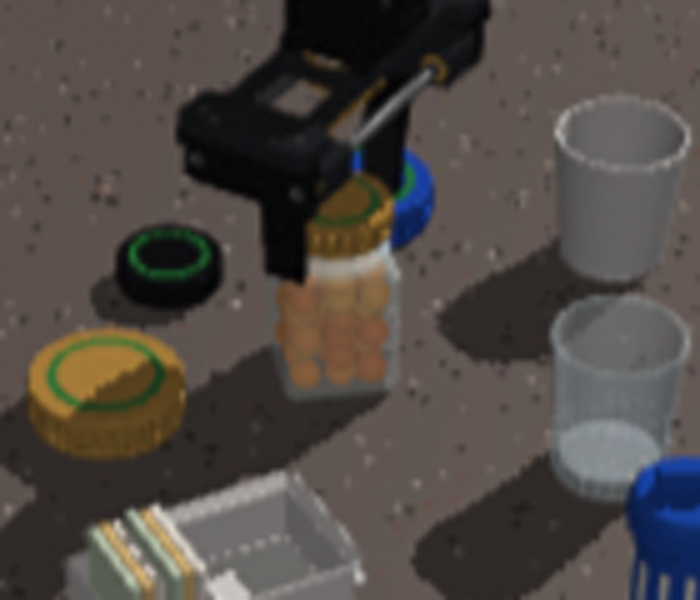

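The scene crop shows the fingers straddling the gold cap evenly, with the tips at the cap's lower edge, above the shoulder.

Request:
jog_arm([
  [[0,0,0],[0,0,0]],
  [[0,0,0],[0,0,0]],
  [[0,0,0],[0,0,0]],
  [[0,0,0],[0,0,0]],
  [[0,0,0],[0,0,0]],
  [[0,0,0],[0,0,0]],
], claw=0, squeeze=60)

```text
time: 4.25
tcp_pos: [0.49, 0.0721, 0.0903]
eef_rot: [3.095, 0.537, 0.0]
wrist_force: [-1.0, 0.1, 0.6]
width: 0.683
gripper_force: 60.0
```

Request:
jog_arm([
  [[0,0,0.2],[0,0,0]],
  [[0,0,0.4],[0,0,0]],
  [[0,0,0.5],[0,0,0]],
  [[0,0,0.3],[0,0,0.4]],
  [[0.2,-0.3,0],[0,0,0.6]],
  [[0.3,-0.4,0],[0,0,0.6]],
  [[0.3,-0.4,0],[0,0,0.6]],
  [[0.2,-0.4,0],[0,0,0.63]],
  [[0,0,0],[0,0,0]],
  [[0,0,0],[0,0,0]],
])

```text
time: 5.5
tcp_pos: [0.5495, -0.0172, 0.1743]
eef_rot: [-2.981, -0.988, 0.001]
wrist_force: [0.3, 1.2, -4.6]
width: 0.685
gripper_force: 60.0
```

```bash
python3 - <<'E'
from h import *
from scipy.spatial.transform import Rotation as Ro
o=bot.observe();print(o['tcp_pos'],o['wrist_force'],o['moment'],o['qpos'].round(2),o['width'])
print(Ro.from_rotvec(o['eef_rot']).as_matrix().round(3).tolist())
w=cam('wrist');t=cam('top');np.save('c2.npy',dict(w=w,t=t),allow_pickle=True)
print(proj(w,[.6125,-.0775,.039],True),proj(t,[.6125,-.0775,.039]),(-np.array(w['R']).T@w['t']).round(3))
u,v=proj(w,[.59,-.06,.039],True).astype(int);u=np.clip(u,100,540);v=np.clip(v,110,370)
cv2.imwrite('pics/w3.png',cv2.resize(w['image'][v-100:v+100,u-100:u+100,::-1],(600,600),interpolation=cv2.INTER_CUBIC));print('origin',u-100,v-100)
E
```

```text
[ 0.54946023 -0.01719359  0.1743178 ] [ 0.27077141  1.23482554 -4.55159211] [ 0.01895744 -0.02824844  0.02885351] [ 0.62  0.29 -0.78  1.69  0.22  1.25 -1.14] 0.6849473454080561
[[0.802, 0.597, -0.001], [0.597, -0.802, 0.001], [-0.0, -0.001, -1.0]]
[421.51257939 210.75323786] [294.53021451 233.03433581] [0.608 0.027 0.337]
origin 289 119
```

View pics/w3.png

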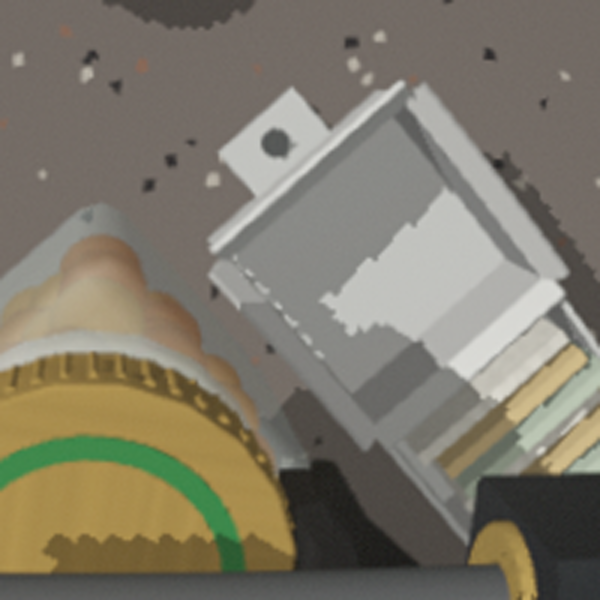

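The wrist crop shows the held jar's base edges meeting near (97,207), left edge to (0,275) and right edge to about (300,440). The bay lips are at left (403,82)-(210,242), top (422,85)-(567,268), right (563,290)-(460,378) and bottom (210,262)-(365,445).

```bash
python3 - <<'E'
from h import *
w=np.load('c2.npy',allow_pickle=True).item()['w'];im=w['image']
def seg(k,p,q,z):
    P=[onz(w,289+u/3,119+v/3,z,True)[:2] for u,v in(p,q)];d=P[1]-P[0]
    print(k,P[0].round(4),P[1].round(4),'mid',((P[0]+P[1])/2).round(4),'len',np.linalg.norm(d).round(4),'ang',(np.degrees(np.arctan2(d[1],d[0]))%90-90).round(1));return (P[0]+P[1])/2
l=seg('left',(403,82),(210,242),.039);r=seg('right',(563,290),(460,378),.039)
t=seg('top',(422,85),(567,268),.039);b=seg('bot',(210,262),(365,445),.039)
print((t+b)/2,np.linalg.norm(t-b))
seg('jl',(80,210),(0,275),.084);seg('jr',(125,215),(300,440),.084)
# expected jar base corners for yaw guesses, in crop coordinates
for yaw in(-15,-11.5,-8):
    a=np.radians(yaw);c,s=np.cos(a),np.sin(a)
    print('jar',yaw,[((proj(w,[.5495+c*x-s*y,-.0172+s*x+c*y,.084],True)-[289,119])*3).round(0).tolist() for x,y in((.031,.031),(.031,-.031),(-.031,.031))])
    print('lip',yaw,[((proj(w,[.6125+c*x-s*y,-.0775+s*x+c*y,.039],True)-[289,119])*3).round(0).tolist() for x,y in((.035,.0395),(-.035,.0395),(.0395,.035),(.0395,-.035),(-.0395,.035),(-.0395,-.035))])
E
```

```text
left [ 0.655  -0.0446] [ 0.5876 -0.0296] mid [ 0.6213 -0.0371] len 0.0691 ang -12.6
right [ 0.6405 -0.1209] [ 0.6012 -0.1125] mid [ 0.6208 -0.1167] len 0.0402 ang -12.1
top [ 0.6579 -0.0494] [ 0.6461 -0.1175] mid [ 0.652  -0.0834] len 0.0691 ang -9.8
bot [ 0.5833 -0.033 ] [ 0.5687 -0.1026] mid [ 0.576  -0.0678] len 0.0711 ang -11.8
[ 0.61398407 -0.07561974] 0.07759555075446195
jl [0.5787 0.0073] [0.5555 0.0131] mid [0.5671 0.0102] len 0.0239 ang -14.1
jr [ 0.5839 -0.0017] [ 0.566  -0.0689] mid [ 0.575  -0.0353] len 0.0696 ang -15.0
jar -15 [[112.0, 186.0], [271.0, 391.0], [-94.0, 349.0]]
lip -15 [[416.0, 86.0], [215.0, 240.0], [438.0, 90.0], [567.0, 288.0], [212.0, 263.0], [354.0, 451.0]]
jar -11.5 [[100.0, 185.0], [273.0, 380.0], [-95.0, 360.0]]
lip -11.5 [[405.0, 86.0], [213.0, 251.0], [427.0, 88.0], [568.0, 278.0], [211.0, 274.0], [364.0, 452.0]]
jar -8 [[88.0, 185.0], [274.0, 369.0], [-95.0, 371.0]]
lip -8 [[394.0, 86.0], [212.0, 263.0], [416.0, 86.0], [569.0, 267.0], [211.0, 286.0], [375.0, 453.0]]
```

```bash
python3 - <<'E'
from h import *
w=np.load('c2.npy',allow_pickle=True).item()['w']
g=cv2.cvtColor(w['image'],cv2.COLOR_RGB2GRAY)[119:319,289:489]
L=cv2.createLineSegmentDetector().detect(g)[0][:,0]
for a in L:
    n=np.hypot(a[2]-a[0],a[3]-a[1])
    if n<12: continue
    c=(a*3).round(0).tolist();o=[]
    for z in(.039,.084):
        P=[onz(w,289+a[i]+.0,119+a[i+1],z,True)[:2] for i in(0,2)];d=P[1]-P[0];A=(np.degrees(np.arctan2(d[1],d[0]))%90-90);o+=[((P[0]+P[1])/2).round(4).tolist(),A.round(1)]
    if -30<o[1]: print(c,o)
E
```

```text
[597.0, 342.0, 554.0, 279.0] [[0.6385, -0.1284], np.float64(-12.1), [0.6339, -0.105], np.float64(-12.1)]
[559.0, 469.0, 596.0, 435.0] [[0.607, -0.1599], np.float64(-9.4), [0.6072, -0.1317], np.float64(-9.4)]
[569.0, 270.0, 424.0, 82.0] [[0.6525, -0.0839], np.float64(-10.6), [0.6458, -0.0672], np.float64(-10.6)]
[469.0, 372.0, 558.0, 296.0] [[0.6212, -0.1172], np.float64(-12.2), [0.6192, -0.0955], np.float64(-12.2)]
[326.0, 128.0, 293.0, 86.0] [[0.6332, -0.0284], np.float64(-13.5), [0.6294, -0.0201], np.float64(-13.5)]
[396.0, 77.0, 327.0, 131.0] [[0.643, -0.0392], np.float64(-14.1), [0.6377, -0.0292], np.float64(-14.1)]
[308.0, 169.0, 388.0, 98.0] [[0.6342, -0.0413], np.float64(-11.0), [0.6303, -0.031], np.float64(-11.0)]
[426.0, 464.0, 563.0, 341.0] [[0.6022, -0.1267], np.float64(-10.1), [0.6031, -0.1035], np.float64(-10.1)]
[559.0, 307.0, 592.0, 352.0] [[0.6344, -0.1324], np.float64(-10.1), [0.6304, -0.1084], np.float64(-10.1)]
[216.0, 250.0, 306.0, 171.0] [[0.603, -0.0354], np.float64(-10.8), [0.6038, -0.026], np.float64(-10.8)]
[206.0, 274.0, 236.0, 308.0] [[0.5788, -0.0405], np.
[... 3346 characters left out ...]
[0.6164, -0.125], np.float64(-11.7), [0.6151, -0.102], np.float64(-11.7)]
[385.0, 119.0, 240.0, 248.0] [[0.6176, -0.0422], np.float64(-10.7), [0.6162, -0.0317], np.float64(-10.7)]
[276.0, 440.0, 226.0, 385.0] [[0.5566, -0.0693], np.float64(-10.7), [0.5644, -0.0548], np.float64(-10.7)]
[171.0, 294.0, 199.0, 323.0] [[0.569, -0.0355], np.float64(-9.3), [0.5749, -0.0261], np.float64(-9.3)]
[423.0, 329.0, 497.0, 264.0] [[0.6192, -0.0963], np.float64(-11.1), [0.6175, -0.0777], np.float64(-11.1)]
[38.0, 308.0, 4.0, 333.0] [[0.5392, -0.0014], np.float64(-17.3), [0.5497, 0.0029], np.float64(-17.3)]
[404.0, 434.0, 459.0, 384.0] [[0.5889, -0.1117], np.float64(-9.6), [0.5918, -0.0908], np.float64(-9.6)]
```

Request:
jog_arm([
  [[0.3,-0.25,0],[0,0,0.05]],
  [[0.4,-0.4,0],[0,0,0]],
  [[0.36,-0.33,-0.1],[0,0,0]],
  [[0,0,-0.3],[0,0,0]],
  [[0,0,-0.2],[0,0,0]],
  [[0,0,-0.1],[0,0,0]],
  [[0,0,0],[0,0,0]],
  [[0,0,0],[0,0,0]],
])

```text
time: 6.6
tcp_pos: [0.6138, -0.0765, 0.133]
eef_rot: [2.979, 0.996, 0.001]
wrist_force: [0.1, -0.8, -4.2]
width: 0.682
gripper_force: 60.0
```

```bash
python3 - <<'E'
from h import *
s=cam('scene');w=cam('wrist');t=cam('top')
np.save('c3.npy',dict(s=s,w=w,t=t),allow_pickle=True)
u,v=proj(s,[.613,-.076,.05]).astype(int);print(u,v)
a=cv2.resize(s['image'][v-50:v+50,u-40:u+40,::-1],(400,500),interpolation=cv2.INTER_CUBIC)
u2,v2=proj(w,[.613,-.076,.04],True).astype(int);print(u2,v2)
u2=np.clip(u2,70,570);v2=np.clip(v2,60,390)
b=cv2.resize(w['image'][v2-85:v2+40,u2-50:u2+50,::-1],(400,500),interpolation=cv2.INTER_CUBIC)
cv2.imwrite('pics/c9.png',np.hstack([a,b]))
E
```

```text
341 253
317 241
```

View pics/c9.png

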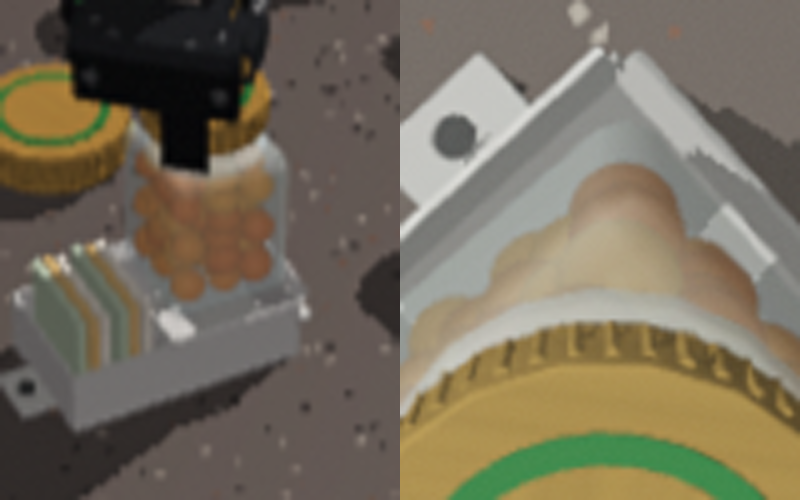

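The wrist half shows the jar's base corner at (630,125) sitting inside the lip corner at (615,55), with edges parallel and even gaps. The scene half shows the jar over the bay, clear of the sachets. I'll lower it slowly.

Request:
jog_arm([
  [[0,0,-0.08],[0,0,0]],
  [[0,0,-0.08],[0,0,0]],
  [[0,0,-0.08],[0,0,0]],
  [[0,0,-0.08],[0,0,0]],
  [[0,0,-0.08],[0,0,0]],
  [[0,0,0],[0,0,0]],
])

```text
time: 7.5
tcp_pos: [0.6132, -0.0767, 0.1077]
eef_rot: [-2.979, -0.996, 0.001]
wrist_force: [0.1, -0.6, -4.8]
width: 0.683
gripper_force: 60.0
```

Request:
jog_arm([
  [[0,0,-0.05],[0,0,0]],
  [[0,0,-0.05],[0,0,0]],
  [[0,0,-0.05],[0,0,0]],
  [[0,0,-0.05],[0,0,0]],
  [[0,0,0],[0,0,0]],
])

```text
time: 8.12
tcp_pos: [0.6133, -0.0767, 0.0959]
eef_rot: [-2.979, -0.996, 0.001]
wrist_force: [0.2, 0.5, -4.5]
width: 0.681
gripper_force: 60.0
```

Request:
jog_arm([
  [[0,0,-0.02],[0,0,0]],
  [[0,0,-0.02],[0,0,0]],
  [[0,0,-0.01],[0,0,0]],
  [[0,0,0],[0,0,0]],
  [[0,0,0],[0,0,0]],
])

```text
time: 8.75
tcp_pos: [0.6139, -0.0768, 0.0936]
eef_rot: [2.979, 0.996, 0.001]
wrist_force: [1.5, -0.3, 0.6]
width: 0.679
gripper_force: 60.0
```

Request:
jog_arm([
  [[0,0,0],[0,0,0]],
  [[0,0,0],[0,0,0.3]],
  [[0,0,0],[0,0,0.5]],
  [[0,0,0],[0,0,0.5]],
  [[0,0,0],[0,0,0.5]],
  [[0,0,0],[0,0,0.5]],
  [[0,0,0],[0,0,0.5]],
  [[0,0,0],[0,0,0.5]],
  [[0,0,0],[0,0,0.5]],
  [[0,0,0],[0,0,0.5]],
  [[0,0,0],[0,0,0.5]],
  [[0,0,0],[0,0,0.5]],
])

```text
time: 10.25
tcp_pos: [0.6131, -0.0766, 0.0934]
eef_rot: [-2.59, -1.776, 0.001]
wrist_force: [-2.7, 1.3, 3.0]
width: 0.686
gripper_force: 60.0
```

```bash
python3 - <<'E'
from h import *
from scipy.spatial.transform import Rotation as Ro
o=bot.observe();R=Ro.from_rotvec(o['eef_rot']).as_matrix()
print(o['tcp_pos'],o['wrist_force'].round(2),o['moment'].round(3),o['qpos'].round(2),np.degrees(np.arctan2(R[1,0],R[0,0])),R[:,2].round(3))
E
```

```text
[ 0.61312169 -0.07660577  0.09341449] [-2.68  1.31  3.02] [-0.028  0.534 -0.937] [ 0.66  0.55 -0.8   1.6   0.42  1.18 -0.6 ] 68.87142662154831 [-0.001  0.    -1.   ]
```

Request:
jog_arm([
  [[0,0,0],[0,0,0.5]],
  [[0,0,0],[0,0,0.5]],
  [[0,0,0],[0,0,0.5]],
  [[0,0,0],[0,0,0.5]],
  [[0,0,0],[0,0,0.5]],
  [[0,0,0],[0,0,0.5]],
  [[0,0,0],[0,0,0.2]],
])

```text
time: 11.12
tcp_pos: [0.6131, -0.0766, 0.0934]
eef_rot: [-2.259, -2.182, 0.001]
wrist_force: [-3.9, 0.4, 4.3]
width: 0.678
gripper_force: 60.0
```

```bash
cat > st.py <<'E'
from h import *
from scipy.spatial.transform import Rotation as Ro
o=bot.observe();R=Ro.from_rotvec(o['eef_rot']).as_matrix()
print(o['time'],o['tcp_pos'].round(4),o['wrist_force'].round(2),o['moment'].round(3),o['qpos'].round(2),np.degrees(np.arctan2(R[1,0],R[0,0])),o['width'],o['gripper_force'])
E
python3 st.py
```

```text
11.125 [ 0.6131 -0.0766  0.0934] [-3.93  0.4   4.33] [ 0.093  0.714 -0.932] [ 0.7   0.57 -0.87  1.59  0.46  1.19 -0.3 ] 88.01496705730628 0.6779992756246584 60.001260777935386
```

Request:
jog_arm([
  [[0,0,0],[0,0,0.5]],
  [[0,0,0],[0,0,0.5]],
  [[0,0,0],[0,0,0.2]],
])

```text
time: 11.5
tcp_pos: [0.6132, -0.0766, 0.0934]
eef_rot: [-2.118, -2.319, 0.0]
wrist_force: [-3.6, 0.1, 4.0]
width: 0.68
gripper_force: 60.0
```

```bash
python3 st.py
```

```text
11.5 [ 0.6132 -0.0766  0.0934] [-3.65  0.11  4.02] [ 0.028  0.905 -0.907] [ 0.71  0.58 -0.89  1.59  0.47  1.2  -0.18] 95.19290818518317 0.6798779850534841 60.00160722993314
```

Request:
jog_arm([
  [[0,0,0],[0,0,0.5]],
  [[0,0,0],[0,0,0.3]],
  [[0,0,0],[0,0,0]],
])

```text
time: 11.88
tcp_pos: [0.6133, -0.0767, 0.0933]
eef_rot: [-2.02, -2.406, 0.0]
wrist_force: [-5.6, -0.4, 5.7]
width: 0.682
gripper_force: 60.0
```

```bash
python3 st.py
```

```text
11.875 [ 0.6133 -0.0767  0.0933] [-5.64 -0.4   5.69] [ 0.067  0.95  -0.803] [ 0.72  0.59 -0.91  1.59  0.49  1.2  -0.1 ] 99.97016989350902 0.6819396841533829 60.001683393493295
```

Request:
jog_arm([
  [[0,0,0.02],[0,0,0.2]],
  [[0,0,0.02],[0,0,0.2]],
  [[0,0,0.02],[0,0,0]],
  [[0,0,0.02],[0,0,0]],
  [[0,0,0],[0,0,0]],
])

```text
time: 12.5
tcp_pos: [0.6145, -0.0765, 0.0995]
eef_rot: [1.967, 2.447, 0.002]
wrist_force: [-1.8, -1.1, 2.2]
width: 0.678
gripper_force: 60.0
```

```bash
python3 st.py
```

```text
12.5 [ 0.6145 -0.0765  0.0995] [-1.79 -1.14  2.17] [-0.059  0.517  0.03 ] [ 0.73  0.58 -0.92  1.59  0.49  1.21 -0.06] 102.42273407946493 0.6783348086149981 60.00069779343903
```

Request:
jog_arm([
  [[0,0,0.06],[0,0,0]],
  [[0,0,0.08],[0,0,0]],
  [[0,0,0.1],[0,0,0]],
  [[0,0,0.1],[0,0,0]],
  [[0,0,0.08],[0,0,0]],
  [[0,0,0],[0,0,0]],
  [[0,0,0],[0,0,0]],
  [[0,0,0],[0,0,0]],
])

```text
time: 13.5
tcp_pos: [0.6134, -0.0767, 0.123]
eef_rot: [-1.969, -2.448, 0.0]
wrist_force: [-0.9, -0.5, -1.2]
width: 0.685
gripper_force: 60.0
```

```bash
python3 st.py; python3 - <<'E'
from h import *
s=cam('scene');w=cam('wrist')
u,v=proj(s,[.613,-.076,.06]).astype(int)
a=cv2.resize(s['image'][v-50:v+50,u-40:u+40,::-1],(400,500),interpolation=cv2.INTER_CUBIC)
b=cv2.resize(w['image'][130:255,267:367,::-1],(400,500),interpolation=cv2.INTER_CUBIC)
cv2.imwrite('pics/c10.png',np.hstack([a,b]))
E
```

```text
13.5 [ 0.6134 -0.0767  0.123 ] [-0.89 -0.48 -1.2 ] [ 0.006 -0.125 -0.008] [ 0.74  0.56 -0.93  1.56  0.47  1.25 -0.05] 102.37893650331462 0.6847638415631234 60.00013525597751
```

View pics/c10.png

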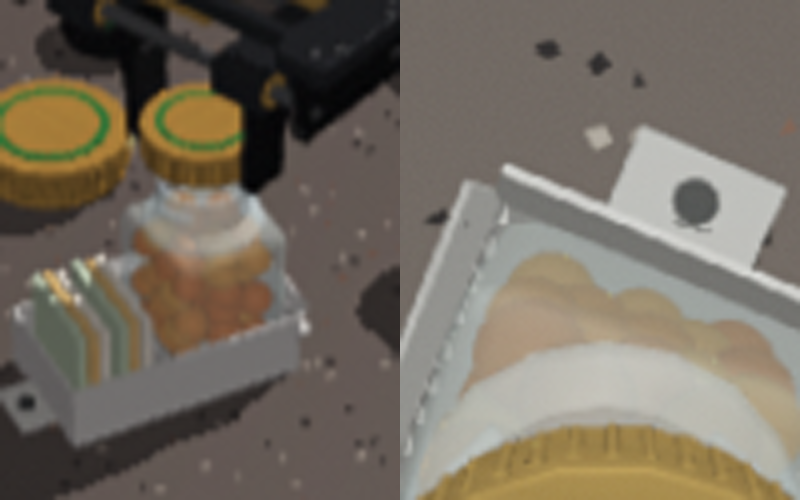

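The jar stands square in the bay. The cap is off, level in the fingers and centred over the bare neck, about 16 mm above the rim going by the lift. Handing in.

```bash
python3 -c "
from bench import bot
print(bot.finish_job())"
```

```text
the job is handed in; nothing more can be done
None
```

I handed the job in: the jar is standing in the bay and the unscrewed cap is held level about 16 mm above its mouth; the hand-in returned no verdict.

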